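# Close up the row of tins against the buffer

### The arm

A 7-joint arm with a two-finger parallel gripper is mounted at the origin on the work surface. World frame = base frame: x ahead of the robot, y to its left, z up, the work surface at z = 0. Lengths are in m, angles in rad, forces in N, time in s.
With the tool pointing down it reaches from about 0.425 to 0.925 m from the base axis. Payload 6.8 kg.
Tool frame: the origin (TCP) lies at the very end of the fingers, on their centre line; the grasp point (between the pads) lies 19 mm behind it; z points along the fingers, x is the direction in which the jaws open and shut, and the axes are right-handed (so a half turn about z gives the same grasp; the last joint's range is limited). The gripper opens to 85 mm and grips with 20 to 120 N. Pads are 22 mm wide; open, the fingers measure 114 mm over their backs; the gripper's body (76 mm by 85 mm) begins 54 mm behind the grasp point. The pads swing forward as they close: fully open they stand 13 mm farther back than shut.
Start: joints at [1.156, 0.477, 0.022, 1.555, -0.011, 1.109, -0.083], TCP at [0.204, -0.643, 0.231] pointing down, gripper open.
Joint ranges: [-2.96, 2.96], [-0.34, 2.1], [-1.41, 1.46], [0.24, 2.44], [-1.37, 4.51], [0.17, 1.92], [-2.96, 2.96]. Speed limits (rad/s): [2.39, 2.39, 3.14, 3.14, 3.14, 3.14, 3.14].

### API

Orientations are given as a unit quaternion [w, x, y, z].
In Python, from plant import arm, camera, camera_params gives the robot as it stands. The module is installed in compiled form; this text tells all that it offers.
- The arm moves only by the tool play_rows, never from a script. Its argument "increments" is a list of rows, each an object of numbers: "x", "y", "z": the shift along the tool's x, y, z in m; "twist": the turn about the tool's z in degrees; "fingers": the opening, from -1 (shut) to 1 (fully open), so that 0 is half open. A call has exactly 8 rows; each row is the pose to reach, as a shift and turn from the pose commanded when the call began, along the tool's axes at that moment; what a row does not reach only later rows make up. A row lasts 1/10 s, in which the tool goes at most 50 mm and 8.59 degrees, less where a joint would pass 70% of its speed; a pose out of reach is approached as far as the arm can. A call with a gripper value outside its range is refused whole. The fingers move at their own pace and stop on an object; the grip force is fixed at half the most. Time passes only in rows, so rows that repeat a pose let the fingers close, or fill a call up. It gives the time, the measured TCP pose, the force and the opening at its end, in the units of the state.
- arm.read_state(): the state, without advancing time (a new reading comes with each control period).
- camera(name): name is "scene" or "top" or "wrist"; returns (picture, depth): 480x640x3 uint8, red, green, blue; 480x640 float32, m along the optical axis (not along the pixel's ray), 0 where there is no reading.
- camera_params(name): a dict with "vertical_fov" (degrees; the focal length in pixels is half the picture's height over the tangent of half this angle, whatever the lens; pixels are square), "cx", "cy" (the principal point, pixels), "eye" and "attitude" of the camera in the world; the wrist camera has in their place "hand_eye" (4x4, takes a point from camera to tool coordinates, whose origin is the TCP and whose axes are the tool frame's). Camera axes: x right, y up, looking along -z (the intrinsics and any distortion apply to the point x, -y, -z); pixel columns grow to the right and rows downward; lengths in m; the calibration is good to about 2 mm. The wrist camera is an equidistant fisheye: a pixel r from the principal point sees the ray r / f radians off the axis. A picture is of the moment at which its call begins: read the wrist's pose just before it. camera_params takes no time and is no camera call.
- arm.close_job(): hands the job in, once; it reports no verdict.
The state is a dict: "t": time; "joint_pos": joint angles; "qd": joint speeds; "joint_torque": joint torques, N m; "position": TCP position; "ee_rot": TCP orientation; "contact_force": force on the tool from outside, world axes, zero at the start; "ft_torque": the same for the moment, N m; "gripper_width": finger opening in m.
Only numpy, scipy, OpenCV 4.12 (cv2) and the standard library are available. Lean on these libraries where they do the work, as an engineer would, in place of code of your own. Each camera call takes 0.05 s, during which the arm holds its last target.

### The job

Stand the spare red tin squarely in line at the open end of the row of three tins, before the row is moved along. Then slide all four along the shelf together as one straight, closed row until it presses into the rubber buffer, and lean on the buffer for a moment, firmly but gently (about 10 N, never 20), without the row buckling, gapping, lifting or tipping. Let go and leave the four tins standing straight, closed up and still touching the buffer; leave the sugar tin, coaster and mate gourd where they are.

Things in the scene. Friction and masses are not known exactly. Their poses are not given: they have to be found in the camera images.
- shelf: Walnut display shelf, fixed on the table: 270 mm deep (its x), 580 mm long (its y), flat top 90 mm above the table, drawer front with a brass knob on its -x side (the drawer stays shut and plays no part). Origin at the centre of its underside, on the table. The row of tins runs parallel to the shelf's y axis, along the line x = -55 mm in the shelf's frame, and is pushed towards +y.
- stop: Steel buffer bracket fixed on the shelf top at the +y end of the row's line, axes as the shelf's. Origin on the shelf top, in the middle of its upright plate (60 mm wide in x, 6 mm thick in y, 58 mm high). In front of the plate (-y side) a spindle carries a rubber pad, 60 mm wide, 8 to 52 mm above the shelf. Sprung pad: yields 0.25 mm per newton, hard against its end after 5 mm (20 N).
- stop_face (a point): Point on the plate's -y face, 30 mm above the shelf, axes as the shelf's. The free pad's face stands 20 to 70 mm from here towards -y: it is set differently each time and not measured, so find it by feel (or see it). A round felt nose, 22 mm across, stands 6 mm out of the pad and yields at under 1 N; after a press it keeps touching the row, even when the pad pushes the row back 2 or 3 mm.
- tin_front: Square tin, 40 x 40 mm and 60 mm tall, straight sides, 80 to 170 g. Origin at the centre of its underside, z up, x and y square to its sides. All green: first of the row, nearest the buffer, 40 to 145 mm short of the pad at the start. The four tins together take about 1.5 to 6 N to slide along the shelf.
- tin_mid: Square tin, 40 x 40 mm and 60 mm tall, straight sides, 80 to 170 g. Origin at the centre of its underside, z up, x and y square to its sides. All white: second of the row, 2 to 7 mm behind the green one. The tins of the row start within about 4 mm of their line and within about 4 degrees of square.
- tin_back: Square tin, 40 x 40 mm and 60 mm tall, straight sides, 80 to 170 g. Origin at the centre of its underside, z up, x and y square to its sides. All blue: third and last of the row, 2 to 7 mm behind the white one; the spare tin belongs behind it, on its -y side.
- spare_c (a point): Centre (half-way up, 30 mm above its underside) of the spare tin: all red, square, 40 x 40 mm and 60 mm tall, 80 to 170 g, standing alone on the shelf top on the +x side of the row, turned by up to 35 degrees. z up, x and y square to its sides.
- sugar_tin: Yellow enamel sugar tin with a flip-top lid, round, 67 mm across, 88 mm tall, loose on the shelf top; origin at the centre of its underside. To be left alone. It and the spare tin change places from time to time, at least 90 mm apart.
- coaster: Round wooden coaster, 90 mm across, 8 mm thick, loose on the shelf top near the +x, +y corner; origin at the centre of its underside. To be left alone.
- gourd: Terracotta mate gourd on the coaster, 76 mm across, 78 mm tall, with a twisted steel bombilla that sticks out to 150 mm above its underside; origin at the centre of its underside. To be left alone.
Things that resemble listed ones, but are neither listed nor needed, are in the scene too. There is more than one size of the part that bears spare_c; the job needs the middle-sized.

How it is judged:
On the way, in this order (a step that is already met when the one before it is completed fails the run):
1. The spare tin stands upright on the shelf, in line and square, less than 15 mm behind the blue tin, with the green tin moved less than 30 mm (x of spare_c in the frame of shelf between -0.063 and -0.047 m and height (world z) of spare_c between 0.115 and 0.124 m and angle between spare_c's own z axis and vertical below 0.1 rad and (angle between the x axis of spare_c and the x axis of shelf, either way round below 0.12 rad or angle between the y axis of spare_c and the x axis of shelf, either way round below 0.12 rad) and horizontal distance between spare_c and tin_back below 0.055 m and distance of tin_front from where it was at the start of the episode below 0.03 m), for 0.2 s.
2. All four tins, closed up, press on the buffer with more than 5 N (contact force between tin_front and stop above 5 N and horizontal distance between tin_front and tin_mid below 0.044 m and horizontal distance between tin_mid and tin_back below 0.044 m and horizontal distance between tin_back and spare_c below 0.044 m), for 0.3 s.
At the end, for the whole second after the job is handed in: All four tins stand upright on the shelf in one straight row (each within 9 mm of the line and 7 degrees of square), neighbours closed up to gaps under 3 mm, green tin still touching the buffer or its felt nose (over 0.1 N), at rest (x of tin_front in the frame of shelf between -0.064 and -0.046 m and angle between each of tin_front, tin_mid, tin_back, spare_c's own z axis and vertical below 0.08 rad and (angle between the x axis of tin_front and the x axis of shelf, either way round below 0.12 rad or angle between the y axis of tin_front and the x axis of shelf, either way round below 0.12 rad) and x of tin_mid in the frame of shelf between -0.064 and -0.046 m and (angle between the x axis of tin_mid and the x axis of shelf, either way round below 0.12 rad or angle between the y axis of tin_mid and the x axis of shelf, either way round below 0.12 rad) and x of tin_back in the frame of shelf between -0.064 and -0.046 m and (angle between the x axis of tin_back and the x axis of shelf, either way round below 0.12 rad or angle between the y axis of tin_back and the x axis of shelf, either way round below 0.12 rad) and x of spare_c in the frame of shelf between -0.064 and -0.046 m and (angle between the x axis of spare_c and the x axis of shelf, either way round below 0.12 rad or angle between the y axis of spare_c and the x axis of shelf, either way round below 0.12 rad) and horizontal distance between tin_front and tin_mid below 0.043 m and horizontal distance between tin_mid and tin_back below 0.043 m and horizontal distance between tin_back and spare_c below 0.043 m and height (world z) of spare_c below 0.124 m and contact force between tin_front and stop above 0.1 N and linear speed of each of tin_front, tin_mid, tin_back below 0.01 m/s).
It fails at once if The buffer is pressed with more than 20 N (contact force between tin_front and stop above 20 N).
It fails at once if The row buckles: one of its three tins leaves the line by more than 12 mm (not (x of tin_front in the frame of shelf between -0.067 and -0.043 m) or not (x of tin_mid in the frame of shelf between -0.067 and -0.043 m) or not (x of tin_back in the frame of shelf between -0.067 and -0.043 m)).
It fails at once if The row splays: a gap of more than about 15 mm opens between two of its three tins (horizontal distance between tin_front and tin_mid above 0.055 m or horizontal distance between tin_mid and tin_back above 0.055 m).
It fails at once if A tin of the row is lifted more than 10 mm or tipped by more than about 17 degrees (height (world z) of any of tin_front, tin_mid, tin_back above 0.1 m or angle between any of tin_front, tin_mid, tin_back's own z axis and vertical above 0.3 rad).
It fails at once if The sugar tin, coaster or gourd is moved more than 10 mm (distance of any of sugar_tin, coaster, gourd from where it was at the start of the episode above 0.01 m).
It also fails if it takes over 67 s, if anything falls off the work surface, if the arm or the gripper's body presses on something with over 40 N, if the wrist force passes 120 N, or if a joint passes its speed limit or range.

## Working session

There is one attempt and no reset: what is moved stays moved. The work goes in short steps, Python scripts to look and compute and a tool call to move; the robot and the scene stay as the last step left them, time stands still between calls to the robot, and variables do not carry over. Pictures are saved under pics/ and viewed, and the job is handed in when it is done.

Besides the shell and the picture viewer there is one more tool, called after "Call:" as name(argument=value, ...) on one line, values as JSON. play_rows: Moves the arm, as the interface text tells. Its arguments: {"type":"object","properties":{"increments":{"type":"array"}},"required":["increments"]}

```bash
mkdir -p pics; ls; python3 - <<'E'
from plant import arm,camera,camera_params
import cv2
s=arm.read_state(); print(s)
for n in ["scene","top","wrist"]:
    print(n,camera_params(n))
import numpy as np
for n in ["scene","top","wrist"]:
    p,d=camera(n); cv2.imwrite(f"pics/{n}0.png",p[:,:,::-1]); np.save(f"pics/{n}0.npy",d)
    np.save(f"pics/{n}0_rgb.npy",p)
E
```

```text
pics
{'t': 0.0, 'joint_pos': array([ 1.1559261 ,  0.47775773,  0.02233624,  1.55644661, -0.01149729,
        1.10934132, -0.0831159 ]), 'qd': array([ 4.78033812e-05, -2.18121070e-04, -3.27073558e-04, -4.15156726e-04,
       -1.32516054e-03, -1.25824855e-03,  1.20302516e-03]), 'joint_torque': array([ 2.85784099e-04, -5.96443713e+01,  1.60831511e+00, -2.81195247e+01,
        1.25041135e-02,  9.41281964e-03, -3.91506092e-05]), 'position': array([ 0.20364212, -0.64291778,  0.23035613]), 'ee_rot': array([-4.82887166e-04,  8.06842530e-01, -5.90765858e-01, -7.74191791e-04]), 'contact_force': array([ 0.41873031, -1.13485825,  0.78465014]), 'ft_torque': array([-0.00204883,  0.01286708,  0.0135112 ]), 'gripper_width': 0.08540041491332402}
scene {'vertical_fov': 57.619222590587725, 'cx': 318.0901801898616, 'cy': 241.92796229553585, 'eye': array([ 1.03099027, -0.40375879,  0.71959703]), 'attitude': array([0.8724753 , 0.34889301, 0.12513024, 0.31843829])}
top {'vertical_fov': 43.97528054188102, 'cx': 325.58066633422897, 'cy': 232.63242092956273, 'eye': array([0.43595055, 0.06387771, 1.18498576]), 'attitude': array([-0.70045136, -0.06223067,  0.0641534 ,  0.70808162])}
wrist {'vertical_fov': 65.70646984690485, 'cx': 321.1925973821856, 'cy': 236.8105003502224, 'hand_eye': array([[ 9.99999428e-01,  8.07315392e-04,  7.01637784e-04,
        -2.49243783e-04],
       [ 9.85557701e-04, -9.50358776e-01, -3.11154665e-01,
        -8.01151911e-02],
       [ 4.15607675e-04,  3.11155178e-01, -9.50359028e-01,
        -1.41872074e-01],
       [ 0.00000000e+00,  0.00000000e+00,  0.00000000e+00,
         1.00000000e+00]])}
```

View pics/scene0.png

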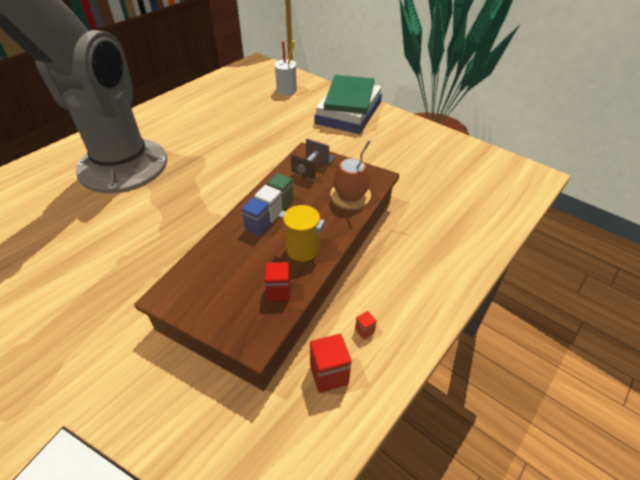

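View pics/top0.png

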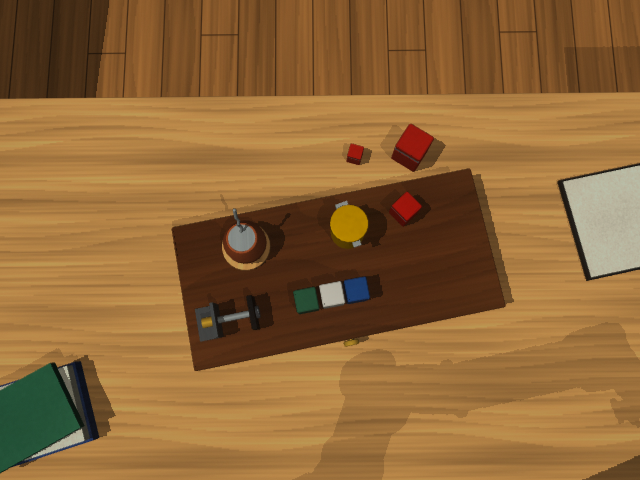

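View pics/wrist0.png

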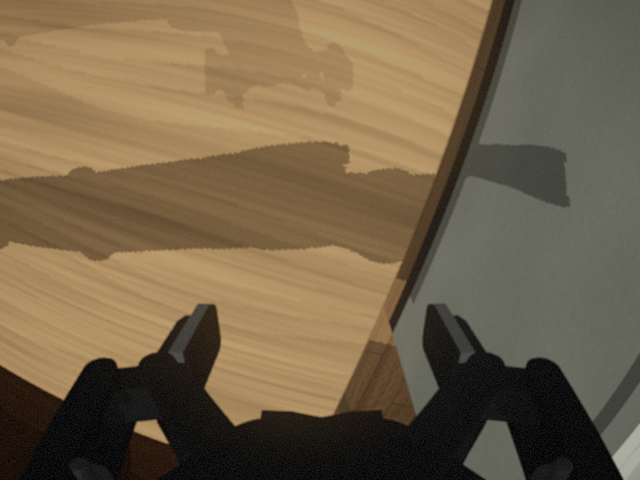

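The top view shows the row (green 305,300; white 332,294; blue 357,290), the spare red tin on the shelf at (406,207), the sugar tin at (350,222) and the stop at about (230,315). The big and small red decoys stand off the shelf.

```bash
cat > h.py <<'E'
import numpy as np, cv2
from scipy.spatial.transform import Rotation as R
from plant import arm,camera,camera_params
def rot(q): return R.from_quat([q[1],q[2],q[3],q[0]]).as_matrix()
def cam(n):
    c=camera_params(n); f=240/np.tan(np.radians(c['vertical_fov']/2)); return c,f,rot(c['attitude']),np.array(c['eye'])
def cloud(n,d):
    c,f,M,e=cam(n); v,u=np.mgrid[0:480,0:640]
    P=np.stack([(u-c['cx'])/f*d,-(v-c['cy'])/f*d,-d],-1)
    return P@M.T+e
def plane(n,uv,z):
    c,f,M,e=cam(n); uv=np.atleast_2d(uv).astype(float)
    r=np.stack([(uv[:,0]-c['cx'])/f,-(uv[:,1]-c['cy'])/f,-np.ones(len(uv))],-1)@M.T
    return e+r*((z-e[2])/r[:,2])[:,None]
def rect(pts):
    (c,s,a)=cv2.minAreaRect((pts[:,:2]*1000).astype(np.float32)); return np.round(c,1),np.round(s,1),round(a,2)
E
cat > meas.py <<'E'
from h import *
def topmeas(tag,save=True):
    p,d=camera("top"); np.save(f"pics/{tag}_rgb.npy",p);np.save(f"pics/{tag}.npy",d)
    return analyse(p,d)
def masks(p):
    h=cv2.cvtColor(p,cv2.COLOR_RGB2HSV); H,S,V=[h[...,i].astype(int) for i in range(3)]
    return dict(green=(H>50)&(H<90)&(S>90)&(V>30),white=(S<60)&(V>110),blue=(H>105)&(H<130)&(S>110)&(V>50),red=((H<4)|(H>176))&(S>190)&(V>110),yellow=(H>20)&(H<30)&(S>200)&(V>80))
def analyse(p,d):
    P=cloud("top",d); out={}
    for k,m in masks(p).items():
        zz=P[...,2]; mm=(m&(zz>0.135)&(zz<0.165)) if k!='yellow' else m&(zz>.165)&(zz<.19)
        mm=mm.astype(np.uint8)
        n,l,st,ce=cv2.connectedComponentsWithStats(mm)
        for i in range(1,n):
            if st[i,4]<150: continue
            cs,_=cv2.findContours((l==i).astype(np.uint8),cv2.RETR_EXTERNAL,cv2.CHAIN_APPROX_NONE)
            z=0.15 if k!='yellow' else .178
            w=plane("top",cs[0][:,0,:],z)
            out.setdefault(k,[]).append((st[i,4],ce[i].round(0),round(float(np.median(zz[l==i])),4),rect(w),(plane("top",ce[i],z)[0,:2]*1000).round(1)))
    return out
E
python3 - <<'E'
from meas import *
p=np.load('pics/top0_rgb.npy');d=np.load('pics/top0.npy')
for k,v in analyse(p,d).items():
    for x in v: print(k,x)
P=cloud("top",d)
m=((P[...,2]>.082)&(P[...,2]<.098)); 
m=cv2.morphologyEx(m.astype(np.uint8),cv2.MORPH_OPEN,np.ones((3,3)))
n,l,st,ce=cv2.connectedComponentsWithStats(m); i=1+st[1:,4].argmax()
cs,_=cv2.findContours((l==i).astype(np.uint8),cv2.RETR_EXTERNAL,cv2.CHAIN_APPROX_NONE)
print('shelf',np.median(P[l==i][:,2]),rect(plane("top",cs[0][:,0],.09)), rect(P[l==i]))
im=np.where(l==i,255,0).astype(np.uint8); cv2.imwrite('pics/shelfm.png',im)
E
```

```text
green (np.int32(496), array([306., 300.]), 0.1483, (array([505.7,  95.8]), array([39. , 38.7]), 10.7), array([505.7,  95.8]))
white (np.int32(501), array([332., 294.]), 0.1485, (array([515.4,  50.9]), array([39.1, 38.7]), 9.79), array([515.2,  50.8]))
blue (np.int32(506), array([356., 289.]), 0.1488, (array([523. ,   7.6]), array([39.3, 39.1]), 9.68), array([523. ,   7.5]))
red (np.int32(449), array([406., 206.]), 0.1487, (array([670.5, -84.4]), array([38.1, 37.6]), 43.1), array([670.6, -84.4]))
yellow (np.int32(1115), array([349., 223.]), 0.1767, (array([633.9,  20.3]), array([64. , 65.1]), 89.29), array([634. ,  20.1]))
shelf 0.08866950617749114 (array([570.7,  40.8]), array([268.9, 577.7]), 10.91) (array([571.3,  40.6]), array([270.2, 581.1]), 10.89)
```

View pics/shelfm.png

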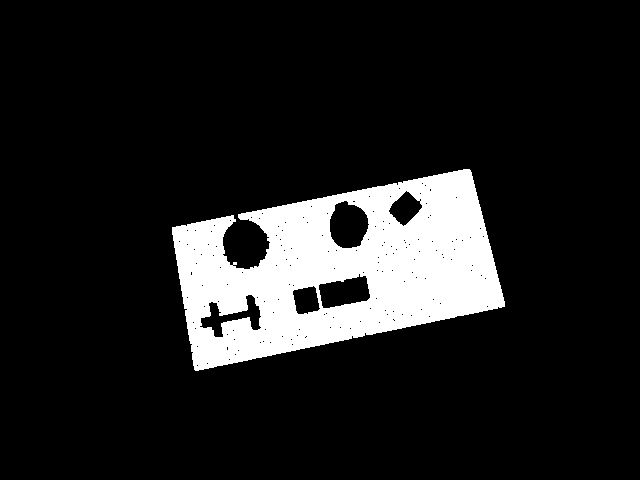

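```bash
cat >> h.py <<'E'
def delta(target_xyz,jaw_deg=None):
    s=arm.read_state(); M=rot(s['ee_rot']); d=M.T@(np.array(target_xyz)-s['position'])
    a=np.degrees(np.arctan2(M[1,0],M[0,0])); 
    tw=None if jaw_deg is None else -((jaw_deg-a+90)%180-90)
    print('t',round(s['t'],2),'pos',s['position'].round(4),'jaw',a.round(2),'tiltz',M[:,2].round(4),'F',s['contact_force'].round(2),'w',round(s['gripper_width'],4),'j',s['joint_pos'].round(2))
    print(' delta tool mm',(d*1000).round(1),'twist',tw)
TH=np.radians(10.9); C=np.array([571,40.7])/1000
XS=np.array([np.cos(TH),np.sin(TH)]); YS=np.array([-np.sin(TH),np.cos(TH)])
def w2s(p): p=np.asarray(p)-C; return np.array([p@XS,p@YS])
def s2w(x,y): return C+x*XS+y*YS
E
python3 - <<'E'
from h import *
delta([.6705,-.0844,.235],43.1)
p=np.load('pics/top0_rgb.npy');d=np.load('pics/top0.npy');P=cloud("top",d)
S=np.stack([(P[...,:2]-C)@XS,(P[...,:2]-C)@YS,P[...,2]],-1)
# profile along line
for y in range(80,290,4):
    m=(abs(S[...,0]+.055)<.02)&(abs(S[...,1]-y/1000)<.002)&(d>0)
    if m.any(): print(y,(np.percentile(S[m][:,2],[10,50,95])*1000).round(0),end=' ')
g=plane("top",[[242,237]],.17)[0,:2]; print('gourd',w2s(g))
E
```

```text
t 0.15 pos [ 0.2037 -0.6431  0.2305] jaw -72.42 tiltz [-5.0e-04  1.3e-03 -1.0e+00] F [0.22 1.27 0.84] w 0.0854 j [ 1.16  0.48  0.02  1.56 -0.01  1.11 -0.08]
 delta tool mm [-391.6 -613.7   -4. ] twist 64.47709184190944
80 [143. 148. 152.] 84 [136. 148. 151.] 88 [ 88.  89. 148.] 92 [86. 88. 93.] 96 [86. 89. 92.] 100 [86. 89. 92.] 104 [86. 89. 91.] 108 [86. 88. 91.] 112 [85. 88. 92.] 116 [87. 89. 91.] 120 [87. 89. 93.] 124 [87. 89. 91.] 128 [86. 88. 92.] 132 [86. 89. 92.] 136 [86. 89. 92.] 140 [86. 89. 93.] 144 [86. 89. 91.] 148 [86. 89. 92.] 152 [ 86.  90. 130.] 156 [ 88. 120. 131.] 160 [ 90. 136. 143.] 164 [138. 140. 143.] 168 [137. 140. 142.] 172 [121. 124. 127.] 176 [ 87.  90. 125.] 180 [ 86.  90. 126.] 184 [ 87.  90. 125.] 188 [ 87.  89. 125.] 192 [ 86.  90. 125.] 196 [ 86.  89. 125.] 200 [ 88.  90. 125.] 204 [ 87.  90. 126.] 208 [ 86.  89. 125.] 212 [ 87.  91. 126.] 216 [ 86.  89. 126.] 220 [ 86.  89. 125.] 224 [ 86.  90. 126.] 228 [ 94. 130. 148.] 232 [144. 146. 149.] 236 [124. 126. 129.] 240 [122. 126. 128.] 244 [ 91. 121. 129.] 248 [ 91.  95. 128.] 252 [ 90.  96. 129.] 256 [ 90.  92. 127.] 260 [90. 92. 96.] 264 [90. 92. 95.] 268 [90. 92. 95.] 272 [85. 88. 91.] 276 [86. 88. 92.] 280 [86. 88. 93.] 284 [86. 89. 91.] 288 [86. 87. 91.] gourd [0.07270814 0.1532947 ]
```

Call:
play_rows(increments=[{"x":-0.0245,"y":-0.0384,"z":0,"twist":-8.5,"fingers":1},{"x":-0.049,"y":-0.0768,"z":0,"twist":-17,"fingers":1},{"x":-0.0735,"y":-0.1152,"z":0,"twist":-25.5,"fingers":1},{"x":-0.098,"y":-0.1536,"z":0,"twist":-34,"fingers":1},{"x":-0.1225,"y":-0.192,"z":0,"twist":-42.5,"fingers":1},{"x":-0.147,"y":-0.2304,"z":0,"twist":-51,"fingers":1},{"x":-0.1715,"y":-0.2688,"z":0,"twist":-59.5,"fingers":1},{"x":-0.196,"y":-0.307,"z":0,"twist":-68,"fingers":1}])

```text
t: 0.95
position: [0.4381, -0.3623, 0.2313]
ee_rot: [0.0, 0.999, -0.036, -0.0]
contact_force: [0.1, -0.4, 0.2]
gripper_width: 0.0856
```

```bash
python3 -c "
from h import *
delta([.6705,-.0844,.2],43.1)"
```

```text
t 0.95 pos [ 0.4381 -0.3623  0.2313] jaw -4.08 tiltz [-2.e-04 -1.e-04 -1.e+00] F [ 0.08 -0.37  0.24] w 0.0856 j [ 0.86  0.33 -0.34  1.8   0.13  1.04  0.4 ]
 delta tool mm [ 212.1 -293.8   31.2] twist -47.179589390227704
```

Call:
play_rows(increments=[{"x":0.0265,"y":-0.0367,"z":0,"twist":-6,"fingers":1},{"x":0.053,"y":-0.0734,"z":0,"twist":-12,"fingers":1},{"x":0.0795,"y":-0.1102,"z":0,"twist":-18,"fingers":1},{"x":0.106,"y":-0.147,"z":0,"twist":-24,"fingers":1},{"x":0.1325,"y":-0.1836,"z":0,"twist":-30,"fingers":1},{"x":0.159,"y":-0.2203,"z":0,"twist":-36,"fingers":1},{"x":0.1855,"y":-0.257,"z":0,"twist":-42,"fingers":1},{"x":0.212,"y":-0.2938,"z":0,"twist":-47.2,"fingers":1}])

```text
t: 1.75
position: [0.6721, -0.0862, 0.231]
ee_rot: [0.0, 0.93, 0.366, -0.0]
contact_force: [-0.1, -0.4, 0.0]
gripper_width: 0.0854
```

Call:
play_rows(increments=[{"x":0,"y":0,"z":0,"twist":0,"fingers":1},{"x":0,"y":0,"z":0,"twist":0,"fingers":1},{"x":0,"y":0,"z":0,"twist":0,"fingers":1},{"x":0,"y":0,"z":0,"twist":0,"fingers":1},{"x":0,"y":0,"z":0,"twist":0,"fingers":1},{"x":0,"y":0,"z":0,"twist":0,"fingers":1},{"x":0,"y":0,"z":0,"twist":0,"fingers":1},{"x":0,"y":0,"z":0,"twist":0,"fingers":1}])

```text
t: 2.55
position: [0.6713, -0.0875, 0.2314]
ee_rot: [0.0, 0.931, 0.365, 0.0]
contact_force: [0.3, 1.0, 0.4]
gripper_width: 0.0855
```

```bash
cat >> h.py <<'E'
def wristplane(uv,z,s):
    c=camera_params("wrist"); f=240/np.tan(np.radians(c['vertical_fov']/2)); H=np.array(c['hand_eye'])
    uv=np.atleast_2d(uv).astype(float); q=uv-[c['cx'],c['cy']]; r=np.linalg.norm(q,axis=1); th=r/f
    k=np.sin(th)/np.maximum(r,1e-9)
    ray=np.stack([q[:,0]*k,-q[:,1]*k,-np.cos(th)],-1)
    M=rot(s['ee_rot']); W=ray@(M@H[:3,:3]).T; e=M@H[:3,3]+s['position']
    return e+W*((z-e[2])/W[:,2])[:,None]
E
python3 - <<'E'
from meas import *
delta([.6705,-.0844,.2],43.1)
s=arm.read_state(); p,d=camera("wrist"); cv2.imwrite("pics/w1.png",p[:,:,::-1]); np.save("pics/w1_rgb.npy",p)
m=masks(p)['red'].astype(np.uint8)
n,l,st,ce=cv2.connectedComponentsWithStats(m)
for i in range(1,n):
    if st[i,4]<300: continue
    cs,_=cv2.findContours((l==i).astype(np.uint8),cv2.RETR_EXTERNAL,cv2.CHAIN_APPROX_NONE)
    print(st[i],ce[i].round(),rect(wristplane(cs[0][:,0],.15,s)))
E
```

```text
t 2.55 pos [ 0.6713 -0.0875  0.2314] jaw 42.76 tiltz [ 1.e-04 -1.e-04 -1.e+00] F [0.25 0.95 0.41] w 0.0855 j [ 0.43  0.54 -0.57  1.52  0.31  1.17  0.55]
 delta tool mm [ 1.5 -2.8 31.4] twist -0.33921943233318075
[299 197  54  11 310] [324. 203.] (array([653.5, -63.8]), array([32.8,  6.3]), 42.73)
[302 230  44  42 502] [320. 250.] (array([670.6, -88.5]), array([27.2, 27.5]), 69.42)
```

View pics/w1.png

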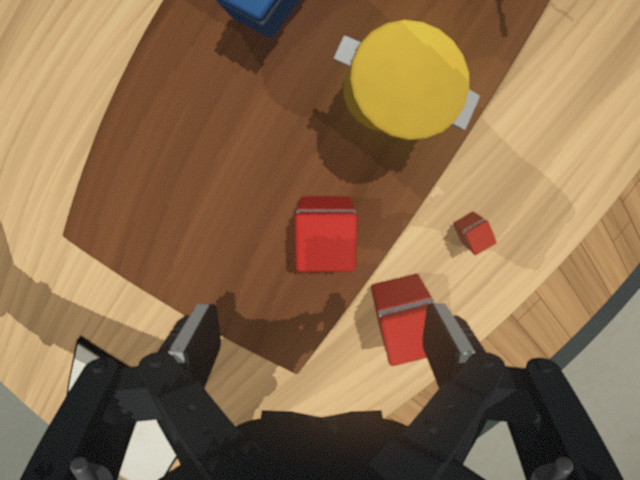

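```bash
python3 - <<'E'
from meas import *
s=arm.read_state(); p=np.load("pics/w1_rgb.npy").astype(int)
m=((p[...,0]>130)&(p[...,1]<75)&(p[...,2]<75)); m[:, :280]=0; m[:,365:]=0; m[:195]=0;m[280:]=0
m=cv2.morphologyEx(m.astype(np.uint8),cv2.MORPH_OPEN,np.ones((3,3)))
print(p[200:280:4,326].tolist())
for thr in (180,):
    m=(p[...,0]>thr)&(p[...,1]<80); m[:, :280]=0; m[:,365:]=0; m[:200]=0;m[280:]=0
    m=cv2.morphologyEx(m.astype(np.uint8),cv2.MORPH_OPEN,np.ones((3,3)))
    cs,_=cv2.findContours(m,cv2.RETR_EXTERNAL,cv2.CHAIN_APPROX_NONE); c=max(cs,key=cv2.contourArea)
    print(cv2.boundingRect(c),rect(wristplane(c[:,0],.15,s)))
E
```

```text
[[125, 38, 30], [129, 34, 29], [129, 54, 48], [131, 63, 58], [193, 60, 52], [199, 60, 52], [199, 62, 52], [200, 62, 55], [198, 58, 50], [192, 55, 46], [179, 52, 44], [181, 55, 45], [178, 52, 47], [180, 56, 48], [179, 54, 46], [179, 58, 47], [180, 57, 50], [178, 60, 50], [103, 42, 27], [117, 73, 48]]
(297, 215, 59, 55) (array([671.7, -82.9]), array([36.4, 36.4]), 42.9)
```

The top face of the spare spans about (297–356, 215–270). Cast to z=0.15 it lies at (671.7, −82.9) mm with yaw 42.9°, which agrees with the top camera. Descend now.

```bash
python3 -c "
from h import *
delta([.671,-.084,.104],43)"
```

```text
t 2.6 pos [ 0.6713 -0.0875  0.2314] jaw 42.77 tiltz [ 1.e-04 -0.e+00 -1.e+00] F [-0.29  0.69 -0.47] w 0.0853 j [ 0.43  0.54 -0.57  1.52  0.31  1.17  0.55]
 delta tool mm [  2.1  -2.8 127.4] twist -0.23213014300411317
```

Call:
play_rows(increments=[{"x":0.002,"y":-0.003,"z":0,"twist":-0.2,"fingers":1},{"x":0.002,"y":-0.003,"z":0.02,"twist":-0.2,"fingers":1},{"x":0.002,"y":-0.003,"z":0.04,"twist":-0.2,"fingers":1},{"x":0.002,"y":-0.003,"z":0.06,"twist":-0.2,"fingers":1},{"x":0.002,"y":-0.003,"z":0.08,"twist":-0.2,"fingers":1},{"x":0.002,"y":-0.003,"z":0.095,"twist":-0.2,"fingers":1},{"x":0.002,"y":-0.003,"z":0.11,"twist":-0.2,"fingers":1},{"x":0.002,"y":-0.003,"z":0.12,"twist":-0.2,"fingers":1}])

```text
t: 3.4
position: [0.6705, -0.0837, 0.1101]
ee_rot: [-0.0, 0.93, 0.366, -0.0]
contact_force: [0.2, -0.1, -0.1]
gripper_width: 0.0857
```

```bash
python3 -c "
from h import *
delta([.671,-.084,.104],43)
p,d=camera('wrist'); cv2.imwrite('pics/w2.png',p[:,:,::-1])"
```

```text
t 3.4 pos [ 0.6705 -0.0837  0.1101] jaw 42.99 tiltz [-8.e-04  1.e-04 -1.e+00] F [ 0.22 -0.05 -0.08] w 0.0857 j [ 0.4   0.66 -0.53  1.62  0.39  0.97  0.48]
 delta tool mm [0.1 0.6 6.1] twist -0.013579171406746582
```

View pics/w2.png

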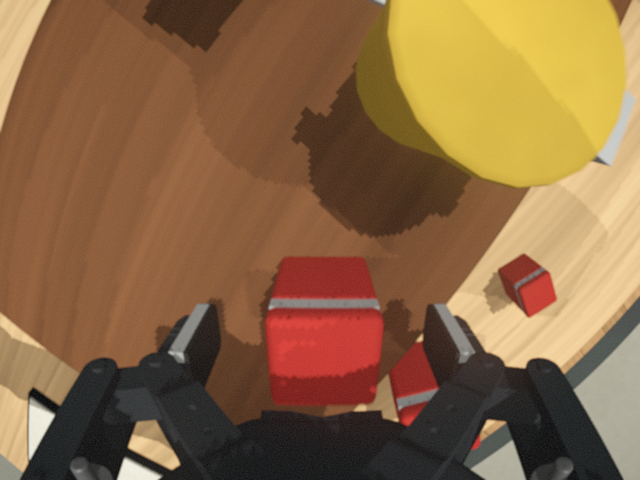

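The tin is centred between the pads (column 325, finger centre about 321).

Call:
play_rows(increments=[{"x":0.001,"y":0.0005,"z":0.003,"twist":0,"fingers":1},{"x":0.001,"y":0.0005,"z":0.006,"twist":0,"fingers":1},{"x":0.001,"y":0.0005,"z":0.006,"twist":0,"fingers":-1},{"x":0.001,"y":0.0005,"z":0.006,"twist":0,"fingers":-1},{"x":0.001,"y":0.0005,"z":0.006,"twist":0,"fingers":-1},{"x":0.001,"y":0.0005,"z":0.006,"twist":0,"fingers":-1},{"x":0.001,"y":0.0005,"z":0.006,"twist":0,"fingers":-1},{"x":0.001,"y":0.0005,"z":0.006,"twist":0,"fingers":-1}])

```text
t: 4.25
position: [0.6723, -0.0835, 0.1059]
ee_rot: [0.0, 0.931, 0.366, 0.0]
contact_force: [-0.9, -0.8, 5.2]
gripper_width: 0.0395
```

```bash
python3 -c "
from h import *
delta([.671,-.084,.15],43)"
```

```text
t 4.25 pos [ 0.6723 -0.0835  0.1059] jaw 42.97 tiltz [ 1.1e-03 -1.0e-04 -1.0e+00] F [-0.92 -0.84  5.23] w 0.0395 j [ 0.39  0.67 -0.53  1.62  0.39  0.96  0.48]
 delta tool mm [ -1.3  -0.5 -44.1] twist -0.02761614011089364
```

Call:
play_rows(increments=[{"x":0,"y":0,"z":-0.005,"twist":0,"fingers":-1},{"x":0,"y":0,"z":-0.015,"twist":0,"fingers":-1},{"x":0,"y":0,"z":-0.025,"twist":0,"fingers":-1},{"x":0,"y":0,"z":-0.035,"twist":0,"fingers":-1},{"x":0,"y":0,"z":-0.04,"twist":0,"fingers":-1},{"x":0,"y":0,"z":-0.04,"twist":0,"fingers":-1},{"x":0,"y":0,"z":-0.04,"twist":0,"fingers":-1},{"x":0,"y":0,"z":-0.04,"twist":0,"fingers":-1}])

```text
t: 5.05
position: [0.6715, -0.0835, 0.1448]
ee_rot: [-0.0, 0.93, 0.366, -0.0]
contact_force: [-0.4, -0.5, -1.2]
gripper_width: 0.0394
```

```bash
python3 -c "
from h import *
w=s2w(-.0535,-.080)
print(w)
delta([*w,.145],10.9)"
```

```text
[ 0.53359284 -0.0479733 ]
t 5.05 pos [ 0.6715 -0.0835  0.1448] jaw 42.98 tiltz [-9.e-04 -0.e+00 -1.e+00] F [-0.42 -0.47 -1.18] w 0.0394 j [ 0.4   0.62 -0.55  1.6   0.36  1.03  0.5 ]
 delta tool mm [-7.66e+01 -1.20e+02 -1.00e-01] twist 32.07812030376472
```

Call:
play_rows(increments=[{"x":-0.013,"y":-0.02,"z":0,"twist":5.5,"fingers":-1},{"x":-0.026,"y":-0.04,"z":0,"twist":11,"fingers":-1},{"x":-0.039,"y":-0.06,"z":0,"twist":16.5,"fingers":-1},{"x":-0.052,"y":-0.08,"z":0,"twist":22,"fingers":-1},{"x":-0.065,"y":-0.1,"z":0,"twist":27.5,"fingers":-1},{"x":-0.0765,"y":-0.12,"z":0,"twist":32.1,"fingers":-1},{"x":-0.0765,"y":-0.12,"z":0,"twist":32.1,"fingers":-1},{"x":-0.0765,"y":-0.12,"z":0,"twist":32.1,"fingers":-1}])

```text
t: 5.85
position: [0.5342, -0.0478, 0.1454]
ee_rot: [0.0, 0.995, 0.096, 0.0]
contact_force: [0.2, -0.6, -0.5]
gripper_width: 0.0394
```

```bash
python3 - <<'E'
from meas import *
w=s2w(-.0535,-.080)
delta([*w,.108],10.9)
p,d=camera("top"); cv2.imwrite("pics/top1.png",p[:,:,::-1])
P=cloud("top",d)
for k,v in analyse(p,d).items():
    for x in v: print(k,x, w2s(x[3][0]/1000).round(4))
s=arm.read_state();p,d=camera("wrist"); cv2.imwrite("pics/w3.png",p[:,:,::-1])
E
```

```text
t 5.85 pos [ 0.5342 -0.0478  0.1454] jaw 10.96 tiltz [ 3.e-04 -4.e-04 -1.e+00] F [ 0.15 -0.64 -0.55] w 0.0394 j [ 0.36  0.39 -0.48  1.94  0.24  0.86 -0.05]
 delta tool mm [-0.6  0.  37.4] twist 0.06398205023039338
green (np.int32(495), array([306., 299.]), 0.1485, (array([505.7,  95.7]), array([39. , 38.5]), 10.7), array([505.8,  95.9])) [-0.0537  0.0664]
white (np.int32(486), array([331., 294.]), 0.1486, (array([515.5,  51.1]), array([38.6, 38.3]), 9.73), array([515.4,  51. ])) [-0.0525  0.0207]
blue (np.int32(506), array([356., 289.]), 0.1485, (array([523. ,   7.5]), array([39.3, 39.2]), 9.69), array([523. ,   7.5])) [-0.0534 -0.0235]
yellow (np.int32(1105), array([349., 223.]), 0.1765, (array([633.9,  20.4]), array([64. , 64.4]), 43.87), array([634.1,  20.2])) [ 0.0579 -0.0318]
```

View pics/top1.png

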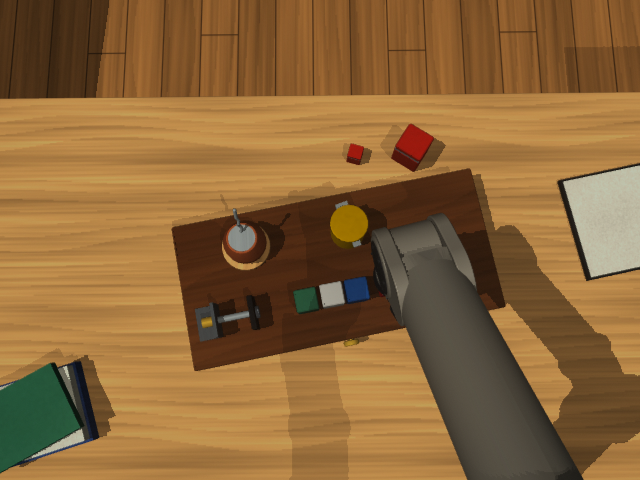

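View pics/w3.png

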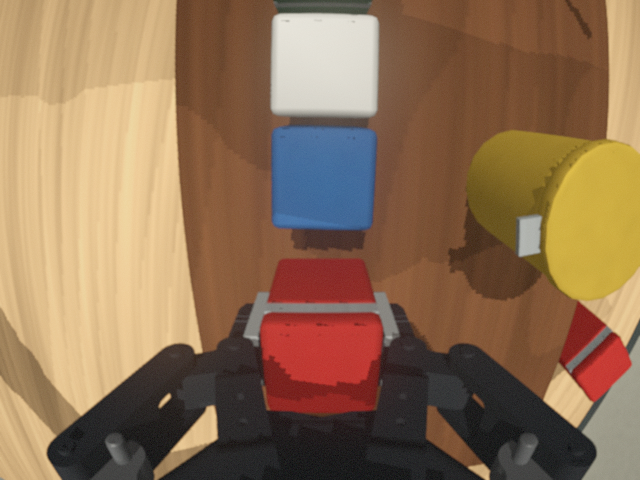

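The wrist view shows the held red tin at column about 321, the blue tin's top at columns 272–376 and rows 127–229, and the white tin at columns 272–378. They are well aligned; I'll measure the offset exactly.

```bash
python3 - <<'E'
from meas import *
s=arm.read_state(); 
for nm,b in dict(blue=[(273,128),(375,128),(375,229),(272,229)],white=[(274,14),(376,14),(378,116),(271,116)]).items():
    w=wristplane(b,.15,s)[:,:2]; c=w.mean(0); e=w[1]-w[0]
    print(nm,(c*1000).round(1),w2s(c).round(4),np.linalg.norm(np.diff(w,axis=0),axis=1).round(4))
print('tcp',w2s(s['position'][:2]))
E
```

```text
blue [525.2   8.9] [-0.0509 -0.0225] [0.0374 0.0388 0.04  ]
white [517.4  51.6] [-0.0506  0.0208] [0.0372 0.039  0.0391]
tcp [-0.0521169 -0.0803643]
```

Call:
play_rows(increments=[{"x":0,"y":-0.003,"z":0.01,"twist":0,"fingers":-1},{"x":0,"y":-0.005,"z":0.02,"twist":0,"fingers":-1},{"x":0,"y":-0.006,"z":0.03,"twist":0,"fingers":-1},{"x":0,"y":-0.006,"z":0.035,"twist":0,"fingers":-1},{"x":0,"y":-0.006,"z":0.036,"twist":0,"fingers":-1},{"x":0,"y":-0.006,"z":0.037,"twist":0,"fingers":-1},{"x":0,"y":-0.006,"z":0.037,"twist":0,"fingers":-1},{"x":0,"y":-0.006,"z":0.037,"twist":0,"fingers":-1}])

```text
t: 6.75
position: [0.5333, -0.042, 0.1087]
ee_rot: [0.0, 0.996, 0.095, 0.0]
contact_force: [0.3, 0.1, -1.4]
gripper_width: 0.0392
```

```bash
cat > st.py <<'E'
from h import *
s=arm.read_state(); print(w2s(s['position'][:2]).round(4), s['position'][2].round(4),'Fxs,ys,z',(w2s(s['contact_force'][:2]+C)).round(2),s['contact_force'][2].round(2),'T',s['ft_torque'].round(3),'t',s['t'])
E
python3 st.py
```

```text
[-0.0527 -0.0741] 0.1087 Fxs,ys,z [0.28 0.08] -1.4 T [ 0.019 -0.009  0.06 ] t 6.75
```

Call:
play_rows(increments=[{"x":0,"y":0,"z":0.001,"twist":0,"fingers":-1},{"x":0,"y":0,"z":0.0015,"twist":0,"fingers":-1},{"x":0,"y":0,"z":0.002,"twist":0,"fingers":-1},{"x":0,"y":0,"z":0.0025,"twist":0,"fingers":-1},{"x":0,"y":0,"z":0.0025,"twist":0,"fingers":-1},{"x":0,"y":0,"z":0.0025,"twist":0,"fingers":-1},{"x":0,"y":0,"z":0.0025,"twist":0,"fingers":-1},{"x":0,"y":0,"z":0.0025,"twist":0,"fingers":-1}])

```text
t: 7.55
position: [0.533, -0.042, 0.1059]
ee_rot: [0.0, 0.995, 0.095, 0.0]
contact_force: [-0.1, -0.9, 0.5]
gripper_width: 0.0395
```

```bash
python3 st.py
```

```text
[-0.053 -0.074] 0.1059 Fxs,ys,z [-0.26 -0.85] 0.55 T [-0.015  0.117 -0.004] t 7.55
```

```bash
python3 - <<'E'
from meas import *
p,d=camera("wrist"); cv2.imwrite("pics/w4.png",p[:,:,::-1])
p,d=camera("scene"); cv2.imwrite("pics/s4.png",p[120:360,140:460,::-1].repeat(2,0).repeat(2,1))
E
```

```text
(no output)
```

View pics/w4.png

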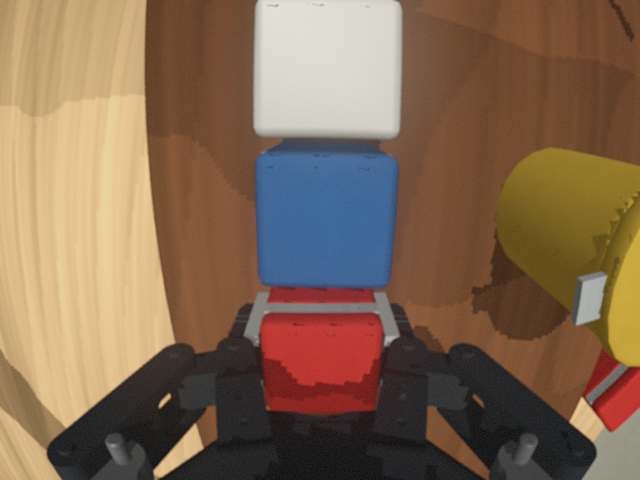

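View pics/s4.png

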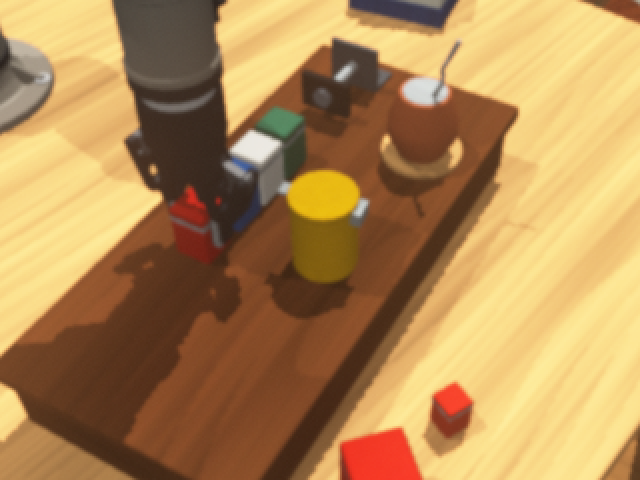

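```bash
python3 - <<'E'
from h import *
print([w2s(x) for x in plane("top",[[356,243],[357,246],[342,205]],.165)[:,:2]])
d=np.load('pics/top0.npy');P=cloud("top",d)
for v in range(236,252,2): print(v,(P[v,350:362,2]*1000).round(0), w2s(P[v,356,:2]).round(3))
E
```

```text
[array([ 0.02372613, -0.03849142]), array([ 0.01821665, -0.03909135]), array([ 0.09485615, -0.02849899])]
236 [176. 177. 176. 180. 178. 175. 172. 179. 175. 178. 179. 176.] [ 0.035 -0.04 ]
238 [177. 177. 179. 175. 177. 178. 175. 176. 176. 172. 170. 147.] [ 0.031 -0.039]
240 [179. 175. 174. 177. 177. 178. 174. 172. 172. 172. 130. 116.] [ 0.028 -0.039]
242 [170. 169. 170. 172. 173. 173. 168. 171. 171. 170. 172.  91.] [ 0.025 -0.039]
244 [139. 138. 134. 172. 171. 171. 170. 177. 174. 169. 173.  88.] [ 0.021 -0.038]
246 [114. 110. 109. 170. 174. 172. 167.  90.  88.  92.  87.  90.] [ 0.018 -0.037]
248 [90. 84. 93. 86. 86. 87. 90. 87. 85. 88. 86. 90.] [ 0.026 -0.043]
250 [  86.   89.   85.   88.   91.   91. 1185.   92.   88.   88.   89.   87.] [-0.128  0.048]
```

Call:
play_rows(increments=[{"x":0,"y":-0.002,"z":0,"twist":0,"fingers":-1},{"x":0,"y":-0.005,"z":0,"twist":0,"fingers":-1},{"x":0,"y":-0.008,"z":0,"twist":0,"fingers":-1},{"x":0,"y":-0.011,"z":0,"twist":0,"fingers":-1},{"x":0,"y":-0.014,"z":0,"twist":0,"fingers":-1},{"x":0,"y":-0.017,"z":0,"twist":0,"fingers":-1},{"x":0,"y":-0.02,"z":0,"twist":0,"fingers":-1},{"x":0,"y":-0.023,"z":0,"twist":0,"fingers":-1}])

```text
t: 8.45
position: [0.5287, -0.0196, 0.1059]
ee_rot: [0.0, 0.996, 0.095, 0.0]
contact_force: [1.1, -4.3, 1.1]
gripper_width: 0.0392
```

```bash
python3 st.py; python3 - <<'E'
from meas import *
s=arm.read_state(); p,d=camera("wrist"); cv2.imwrite("pics/w5.png",p[:,:,::-1])
p,d=camera("top"); cv2.imwrite("pics/top5.png",p[:,:,::-1])
for k,v in analyse(p,d).items():
    for x in v: print(k,x[1],x[3], w2s(x[3][0]/1000).round(4))
E
```

```text
[-0.0529 -0.0512] 0.1059 Fxs,ys,z [ 0.29 -4.46] 1.14 T [-0.748 -0.142  0.012] t 8.45
green [305. 300.] (array([505.4,  96.9]), array([38.6, 38.4]), 11.25) [-0.0538  0.0676]
white [327. 295.] (array([513.8,  58. ]), array([38.4, 37.9]), 10.7) [-0.0529  0.0278]
blue [347. 292.] (array([519.9,  22. ]), array([39.1, 32. ]), 10.7) [-0.0537 -0.0087]
yellow [349. 223.] (array([634.9,  20.3]), array([63.5, 65.2]), 16.26) [ 0.0589 -0.0321]
```

View pics/w5.png

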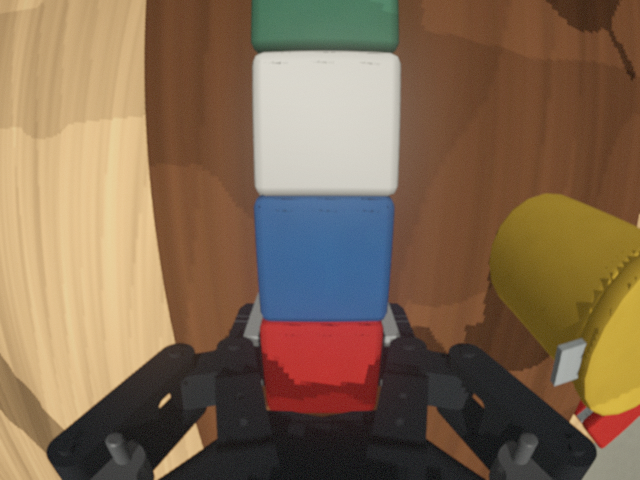

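The row has closed up straight and is sliding with about 4.5 N. Keep going.

Call:
play_rows(increments=[{"x":0,"y":-0.004,"z":0,"twist":0,"fingers":-1},{"x":0,"y":-0.009,"z":0,"twist":0,"fingers":-1},{"x":0,"y":-0.015,"z":0,"twist":0,"fingers":-1},{"x":0,"y":-0.021,"z":0,"twist":0,"fingers":-1},{"x":0,"y":-0.027,"z":0,"twist":0,"fingers":-1},{"x":0,"y":-0.033,"z":0,"twist":0,"fingers":-1},{"x":0,"y":-0.038,"z":0,"twist":0,"fingers":-1},{"x":0,"y":-0.042,"z":0,"twist":0,"fingers":-1}])

```text
t: 9.35
position: [0.5206, 0.0224, 0.1059]
ee_rot: [0.0, 0.995, 0.095, 0.0]
contact_force: [1.1, -5.3, 2.5]
gripper_width: 0.0394
```

```bash
python3 st.py; python3 - <<'E'
from meas import *
s=arm.read_state(); p,d=camera("wrist"); cv2.imwrite("pics/w6.png",p[:,:,::-1])
p,d=camera("top"); cv2.imwrite("pics/top6.png",p[:,:,::-1])
for k,v in analyse(p,d).items():
    for x in v: print(k,x[1],x[3], w2s(x[3][0]/1000).round(4))
E
```

```text
[-0.0529 -0.0085] 0.1059 Fxs,ys,z [ 0.07 -5.44] 2.5 T [-1.054 -0.218  0.02 ] t 9.35
green [281. 305.] (array([497.2, 138.9]), array([38.9, 38.7]), 10.69) [-0.0539  0.1104]
white [303. 300.] (array([505.5, 100.1]), array([38.3, 37.9]), 10.7) [-0.0531  0.0707]
blue [320. 298.] (array([508.5,  73.7]), array([40.3, 18.6]), 26.03) [-0.0551  0.0442]
yellow [348. 222.] (array([636.9,  21.4]), array([58.7, 65.3]), 25.48) [ 0.0611 -0.0314]
```

View pics/w6.png

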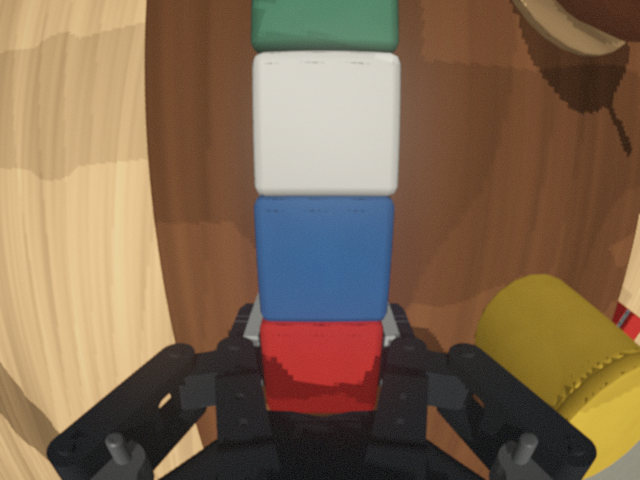

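Call:
play_rows(increments=[{"x":0,"y":-0.002,"z":0,"twist":0,"fingers":-1},{"x":0,"y":-0.005,"z":0,"twist":0,"fingers":-1},{"x":0,"y":-0.008,"z":0,"twist":0,"fingers":-1},{"x":0,"y":-0.011,"z":0,"twist":0,"fingers":-1},{"x":0,"y":-0.014,"z":0,"twist":0,"fingers":-1},{"x":0,"y":-0.017,"z":0,"twist":0,"fingers":-1},{"x":0,"y":-0.019,"z":0,"twist":0,"fingers":-1},{"x":0,"y":-0.02,"z":0,"twist":0,"fingers":-1}])

```text
t: 10.25
position: [0.5171, 0.041, 0.1059]
ee_rot: [0.0, 0.996, 0.094, 0.0]
contact_force: [1.0, -5.7, 4.7]
gripper_width: 0.0393
```

```bash
python3 st.py; python3 - <<'E'
from meas import *
p,d=camera("top"); cv2.imwrite("pics/top7.png",cv2.resize(p[240:360,170:370,::-1],None,fx=3,fy=3))
P=cloud("top",d)
S=np.stack([(P[...,:2]-C)@XS,(P[...,:2]-C)@YS,P[...,2]],-1)
for y in range(140,176,2):
    m=(abs(S[...,0]+.055)<.02)&(abs(S[...,1]-y/1000)<.0015)&(d>0)
    if m.any(): print(y,(np.percentile(S[m][:,2],[10,50,95])*1000).round(0),end=' ')
for k,v in analyse(p,d).items():
    for x in v: print(k,x[1],x[3], w2s(x[3][0]/1000).round(4))
E
```

```text
[-0.0529  0.0105] 0.1059 Fxs,ys,z [-0.1  -5.76] 4.7 T [-1.095 -0.239 -0.049] t 10.25
140 [122. 148. 151.] 142 [143. 148. 151.] 144 [141. 148. 151.] 146 [144. 148. 150.] 148 [117. 147. 148.] 150 [ 88.  90. 145.] 152 [ 89. 118. 127.] 154 [ 86. 120. 130.] 156 [ 86. 107. 130.] 158 [ 88. 124. 140.] 160 [102. 135. 143.] 162 [137. 140. 143.] 164 [138. 140. 144.] 166 [138. 140. 143.] 168 [137. 139. 142.] 170 [120. 124. 139.] 172 [122. 124. 126.] 174 [ 90. 123. 126.] green [271. 307.] (array([494. , 156.6]), array([39.3, 38.5]), 10.46) [-0.0537  0.1284]
white [293. 302.] (array([502.4, 117.9]), array([38.6, 38.1]), 10.62) [-0.0528  0.0888]
yellow [348. 221.] (array([638.2,  20.9]), array([56.3, 65.1]), 11.81) [ 0.0622 -0.0321]
```

View pics/top7.png

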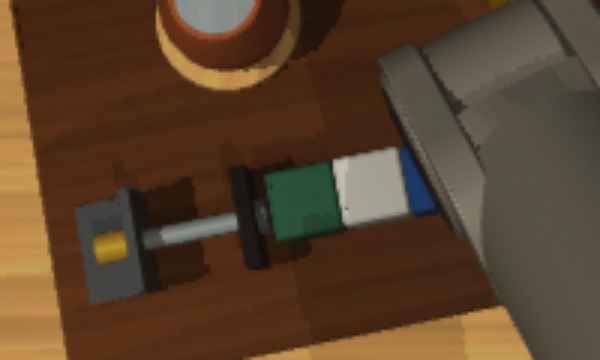

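Call:
play_rows(increments=[{"x":0,"y":-0.001,"z":-0.0003,"twist":0,"fingers":-1},{"x":0,"y":-0.002,"z":-0.0003,"twist":0,"fingers":-1},{"x":0,"y":-0.003,"z":-0.0003,"twist":0,"fingers":-1},{"x":0,"y":-0.004,"z":-0.0003,"twist":0,"fingers":-1},{"x":0,"y":-0.005,"z":-0.0003,"twist":0,"fingers":-1},{"x":0,"y":-0.006,"z":-0.0003,"twist":0,"fingers":-1},{"x":0,"y":-0.007,"z":-0.0003,"twist":0,"fingers":-1},{"x":0,"y":-0.008,"z":-0.0003,"twist":0,"fingers":-1}])

```text
t: 11.1
position: [0.5151, 0.0496, 0.1059]
ee_rot: [-0.0, 0.995, 0.095, -0.0]
contact_force: [-0.1, -2.3, -1.6]
gripper_width: 0.0397
```

```bash
python3 st.py
```

```text
[-0.0532  0.0194] 0.1059 Fxs,ys,z [-0.51 -2.26] -1.61 T [-0.563 -0.139  0.   ] t 11.1
```

Call:
play_rows(increments=[{"x":0,"y":-0.0004,"z":0,"twist":0,"fingers":-1},{"x":0,"y":-0.0008,"z":0,"twist":0,"fingers":-1},{"x":0,"y":-0.0012,"z":0,"twist":0,"fingers":-1},{"x":0,"y":-0.0016,"z":0,"twist":0,"fingers":-1},{"x":0,"y":-0.002,"z":0,"twist":0,"fingers":-1},{"x":0,"y":-0.002,"z":0,"twist":0,"fingers":-1},{"x":0,"y":-0.002,"z":0,"twist":0,"fingers":-1},{"x":0,"y":-0.002,"z":0,"twist":0,"fingers":-1}])

```text
t: 11.9
position: [0.5149, 0.0514, 0.1061]
ee_rot: [-0.0, 0.995, 0.095, -0.0]
contact_force: [-0.0, -0.9, -2.4]
gripper_width: 0.0393
```

```bash
python3 st.py
```

```text
[-0.053   0.0211] 0.1061 Fxs,ys,z [-0.21 -0.87] -2.42 T [-0.421  0.055  0.023] t 11.9
```

Call:
play_rows(increments=[{"x":0,"y":-0.0003,"z":0,"twist":0,"fingers":-1},{"x":0,"y":-0.0006,"z":0,"twist":0,"fingers":-1},{"x":0,"y":-0.0009,"z":0,"twist":0,"fingers":-1},{"x":0,"y":-0.0012,"z":0,"twist":0,"fingers":-1},{"x":0,"y":-0.0015,"z":0,"twist":0,"fingers":-1},{"x":0,"y":-0.0018,"z":0,"twist":0,"fingers":-1},{"x":0,"y":-0.002,"z":0,"twist":0,"fingers":-1},{"x":0,"y":-0.002,"z":0,"twist":0,"fingers":-1}])

```text
t: 12.7
position: [0.5148, 0.0523, 0.1061]
ee_rot: [0.001, 0.996, 0.094, -0.0]
contact_force: [0.6, -6.2, -1.5]
gripper_width: 0.0394
```

```bash
python3 st.py
```

```text
[-0.053  0.022] 0.1061 Fxs,ys,z [-0.59 -6.2 ] -1.54 T [-1.164 -0.136  0.123] t 12.7
```

Call:
play_rows(increments=[{"x":0,"y":-0.0003,"z":0,"twist":0,"fingers":-1},{"x":0,"y":-0.0006,"z":0,"twist":0,"fingers":-1},{"x":0,"y":-0.0009,"z":0,"twist":0,"fingers":-1},{"x":0,"y":-0.0012,"z":0,"twist":0,"fingers":-1},{"x":0,"y":-0.0012,"z":0,"twist":0,"fingers":-1},{"x":0,"y":-0.0012,"z":0,"twist":0,"fingers":-1},{"x":0,"y":-0.0012,"z":0,"twist":0,"fingers":-1},{"x":0,"y":-0.0012,"z":0,"twist":0,"fingers":-1}])

```text
t: 13.5
position: [0.5147, 0.0528, 0.1061]
ee_rot: [0.001, 0.996, 0.094, -0.0]
contact_force: [0.7, -7.2, -1.2]
gripper_width: 0.0388
```

```bash
python3 st.py
```

```text
[-0.053   0.0225] 0.1061 Fxs,ys,z [-0.71 -7.21] -1.24 T [-1.505 -0.113  0.12 ] t 13.5
```

Call:
play_rows(increments=[{"x":0,"y":-0.0004,"z":0,"twist":0,"fingers":-1},{"x":0,"y":-0.0008,"z":0,"twist":0,"fingers":-1},{"x":0,"y":-0.0012,"z":0,"twist":0,"fingers":-1},{"x":0,"y":-0.0016,"z":0,"twist":0,"fingers":-1},{"x":0,"y":-0.0016,"z":0,"twist":0,"fingers":-1},{"x":0,"y":-0.0016,"z":0,"twist":0,"fingers":-1},{"x":0,"y":-0.0016,"z":0,"twist":0,"fingers":-1},{"x":0,"y":-0.0016,"z":0,"twist":0,"fingers":-1}])

```text
t: 14.3
position: [0.5145, 0.0534, 0.1062]
ee_rot: [0.001, 0.996, 0.094, -0.0]
contact_force: [1.7, -10.8, 0.3]
gripper_width: 0.0394
```

```bash
python3 st.py
```

```text
[-0.0531  0.0231] 0.1062 Fxs,ys,z [ -0.41 -10.95] 0.31 T [-1.921 -0.18   0.106] t 14.3
```

Call:
play_rows(increments=[{"x":0,"y":-0.0004,"z":0,"twist":0,"fingers":-1},{"x":0,"y":-0.0008,"z":0,"twist":0,"fingers":-1},{"x":0,"y":-0.001,"z":0,"twist":0,"fingers":-1},{"x":0,"y":-0.001,"z":0,"twist":0,"fingers":-1},{"x":0,"y":-0.001,"z":0,"twist":0,"fingers":-1},{"x":0,"y":-0.001,"z":0,"twist":0,"fingers":-1},{"x":0,"y":-0.001,"z":0,"twist":0,"fingers":-1},{"x":0,"y":-0.001,"z":0,"twist":0,"fingers":-1}])

```text
t: 15.1
position: [0.5144, 0.0538, 0.1062]
ee_rot: [0.002, 0.996, 0.094, -0.0]
contact_force: [0.5, -10.7, 0.1]
gripper_width: 0.0392
```

```bash
python3 st.py; python3 - <<'E'
from meas import *
p,d=camera("wrist"); cv2.imwrite("pics/w8.png",p[:,:,::-1])
p,d=camera("top"); cv2.imwrite("pics/top8.png",cv2.resize(p[240:360,170:370,::-1],None,fx=3,fy=3))
for k,v in analyse(p,d).items():
    for x in v: print(k,x[1],x[3], w2s(x[3][0]/1000).round(4))
E
```

```text
[-0.0531  0.0235] 0.1062 Fxs,ys,z [ -1.54 -10.63] 0.14 T [-2.194 -0.242  0.194] t 15.1
green [263. 308.] (array([491.4, 169.4]), array([39.2, 38.7]), 10.96) [-0.0538  0.1414]
white [286. 303.] (array([499.6, 130.8]), array([38.6, 38. ]), 10.7) [-0.0531  0.102 ]
yellow [349. 221.] (array([637.6,  19. ]), array([64.9, 59.2]), 75.79) [ 0.0613 -0.0339]
```

View pics/w8.png

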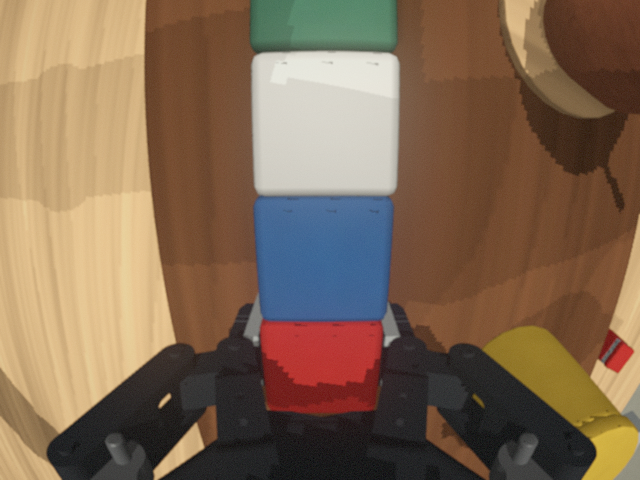

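View pics/top8.png

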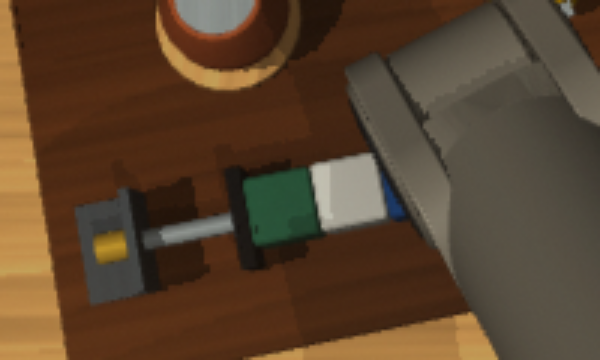

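Call:
play_rows(increments=[{"x":0,"y":-0.0004,"z":0,"twist":0,"fingers":-1},{"x":0,"y":-0.0008,"z":0,"twist":0,"fingers":-1},{"x":0,"y":-0.001,"z":0,"twist":0,"fingers":-1},{"x":0,"y":-0.001,"z":0,"twist":0,"fingers":-1},{"x":0,"y":-0.001,"z":0,"twist":0,"fingers":-1},{"x":0,"y":-0.001,"z":0,"twist":0,"fingers":-1},{"x":0,"y":-0.001,"z":0,"twist":0,"fingers":-1},{"x":0,"y":-0.001,"z":0,"twist":0,"fingers":-1}])

```text
t: 16.0
position: [0.5143, 0.0541, 0.1062]
ee_rot: [0.002, 0.996, 0.093, -0.0]
contact_force: [1.0, -13.3, 0.7]
gripper_width: 0.0394
```

```bash
python3 st.py
```

```text
[-0.0531  0.0239] 0.1062 Fxs,ys,z [ -1.58 -13.24] 0.72 T [-2.483 -0.3    0.173] t 16.0
```

Call:
play_rows(increments=[{"x":0,"y":0.0003,"z":0,"twist":0,"fingers":-1},{"x":0,"y":0.0006,"z":0,"twist":0,"fingers":-1},{"x":0,"y":0.0009,"z":0,"twist":0,"fingers":-1},{"x":0,"y":0.0012,"z":0,"twist":0,"fingers":-1},{"x":0,"y":0.0015,"z":0,"twist":0,"fingers":-1},{"x":0,"y":0.0018,"z":0,"twist":0,"fingers":-1},{"x":0,"y":0.0021,"z":0,"twist":0,"fingers":-1},{"x":0,"y":0.0024,"z":0,"twist":0,"fingers":-1}])

```text
t: 16.8
position: [0.5145, 0.0536, 0.1061]
ee_rot: [0.001, 0.996, 0.094, -0.0]
contact_force: [1.5, -8.4, -0.7]
gripper_width: 0.0398
```

```bash
python3 st.py
```

```text
[-0.053   0.0233] 0.1061 Fxs,ys,z [-0.07 -8.49] -0.72 T [-1.574 -0.103  0.129] t 16.8
```

Call:
play_rows(increments=[{"x":0,"y":0.0003,"z":0,"twist":0,"fingers":-1},{"x":0,"y":0.0006,"z":0,"twist":0,"fingers":-1},{"x":0,"y":0.0009,"z":0,"twist":0,"fingers":-1},{"x":0,"y":0.0012,"z":0.0002,"twist":0,"fingers":-1},{"x":0,"y":0.0015,"z":0.0003,"twist":0,"fingers":-1},{"x":0,"y":0.0015,"z":0.0003,"twist":0,"fingers":-1},{"x":0,"y":0.0015,"z":0.0003,"twist":0,"fingers":-1},{"x":0,"y":0.0015,"z":0.0003,"twist":0,"fingers":-1}])

```text
t: 17.6
position: [0.5146, 0.0532, 0.1061]
ee_rot: [0.001, 0.996, 0.094, -0.0]
contact_force: [0.1, -6.1, 2.1]
gripper_width: 0.0393
```

```bash
python3 st.py
```

```text
[-0.053   0.0229] 0.1061 Fxs,ys,z [-1.01 -5.99] 2.08 T [-1.199  0.148  0.118] t 17.6
```

Call:
play_rows(increments=[{"x":0,"y":0.0004,"z":0,"twist":0,"fingers":-1},{"x":0,"y":0.0008,"z":0,"twist":0,"fingers":-1},{"x":0,"y":0.0012,"z":0,"twist":0,"fingers":-1},{"x":0,"y":0.0012,"z":0,"twist":0,"fingers":-1},{"x":0,"y":0.0012,"z":0,"twist":0,"fingers":0.5},{"x":0,"y":0.0012,"z":0,"twist":0,"fingers":0.5},{"x":0,"y":0.0012,"z":0,"twist":0,"fingers":0.5},{"x":0,"y":0.0012,"z":0,"twist":0,"fingers":0.5}])

```text
t: 18.4
position: [0.5148, 0.0537, 0.1059]
ee_rot: [-0.0, 0.995, 0.095, 0.0]
contact_force: [-0.5, 0.1, -0.2]
gripper_width: 0.064
```

```bash
python3 st.py;  python3 - <<'E'
from meas import *
p,d=camera("wrist"); cv2.imwrite("pics/w9.png",p[:,:,::-1])
E
```

```text
[-0.0528  0.0234] 0.1059 Fxs,ys,z [-0.49  0.22] -0.19 T [ 0.04  -0.032  0.016] t 18.4
```

View pics/w9.png

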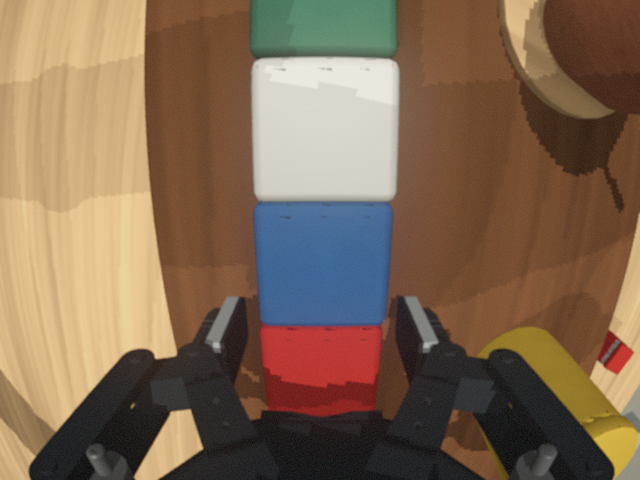

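The grip is open, the row is straight and closed, and the sugar tin is clear. Rise straight up, then move away so the top camera can check.

Call:
play_rows(increments=[{"x":0,"y":0,"z":-0.01,"twist":0,"fingers":0.5},{"x":0,"y":0,"z":-0.025,"twist":0,"fingers":0.5},{"x":0,"y":0,"z":-0.045,"twist":0,"fingers":0.5},{"x":0,"y":0,"z":-0.07,"twist":0,"fingers":0.5},{"x":0,"y":0,"z":-0.095,"twist":0,"fingers":0.5},{"x":0,"y":0,"z":-0.12,"twist":0,"fingers":0.5},{"x":0,"y":0,"z":-0.14,"twist":0,"fingers":0.5},{"x":0,"y":0,"z":-0.15,"twist":0,"fingers":0.5}])

```text
t: 19.25
position: [0.5155, 0.0534, 0.2584]
ee_rot: [-0.0, 0.995, 0.095, 0.002]
contact_force: [0.8, -1.1, -0.2]
gripper_width: 0.0638
```

Call:
play_rows(increments=[{"x":0,"y":0.03,"z":0,"twist":0,"fingers":0.5},{"x":0,"y":0.06,"z":0,"twist":0,"fingers":0.5},{"x":0,"y":0.09,"z":0,"twist":0,"fingers":0.5},{"x":0,"y":0.12,"z":0,"twist":0,"fingers":0.5},{"x":0,"y":0.15,"z":0,"twist":0,"fingers":0.5},{"x":0,"y":0.18,"z":0,"twist":0,"fingers":0.5},{"x":0,"y":0.2,"z":0,"twist":0,"fingers":0.5},{"x":0,"y":0.2,"z":0,"twist":0,"fingers":0.5}])

```text
t: 20.05
position: [0.5521, -0.1471, 0.2552]
ee_rot: [0.0, 0.996, 0.092, -0.001]
contact_force: [0.4, 0.4, -0.7]
gripper_width: 0.0639
```

```bash
python3 st.py; python3 - <<'E'
from meas import *
p,d=camera("top"); cv2.imwrite("pics/top10.png",cv2.resize(p[180:360,170:410,::-1],None,fx=3,fy=3))
for k,v in analyse(p,d).items():
    for x in v: print(k,x[1],x[2],x[3], w2s(x[3][0]/1000).round(4))
E
```

```text
[-0.0541 -0.1808] 0.2552 Fxs,ys,z [0.44 0.37] -0.72 T [0.06  0.031 0.008] t 20.05
green [264. 308.] 0.1486 (array([491.7, 167.4]), array([39.2, 38.7]), 10.94) [-0.0539  0.1394]
white [287. 303.] 0.1485 (array([499.8, 128.5]), array([39.3, 38.6]), 11.19) [-0.0533  0.0997]
blue [309. 299.] 0.1483 (array([506.7,  89.3]), array([39.4, 38.5]), 10.8) [-0.0539  0.0599]
red [332. 295.] 0.1486 (array([514. ,  50.5]), array([38.1, 37.1]), 10.69) [-0.0541  0.0204]
yellow [349. 223.] 0.1766 (array([633.9,  20.3]), array([64. , 65.1]), 89.29) [ 0.0579 -0.0319]
```

View pics/top10.png

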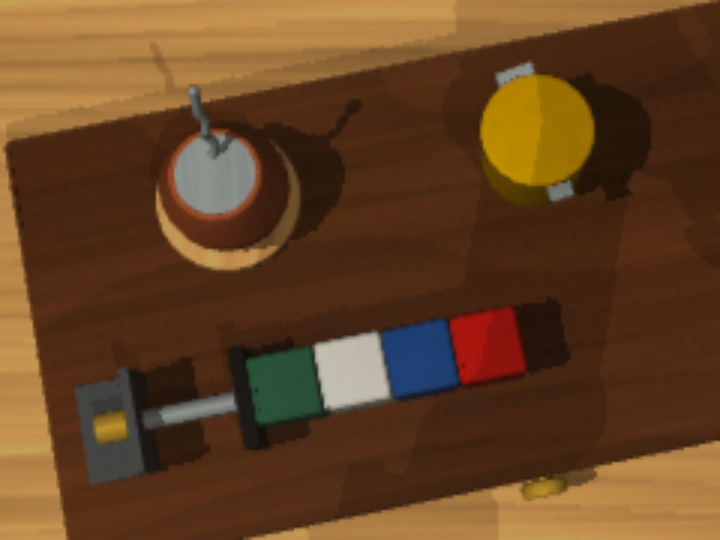

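```bash
python3 -c "
from plant import arm
print(arm.close_job())"
```

```text
the job is handed in; nothing more can be done
None
```

I placed the spare red tin in line behind the blue one and slid the four tins as one row into the buffer. I leaned on it for a few seconds, eased off, let go, moved the arm clear and handed the job in after about 20 s of the 67 s. No verdict was reported.

**Press:** wrist force peaked at about 13 N. Sliding the row took roughly 2.5–4.5 N of that, so the buffer felt about 9–10 N. The row sprang back about 2 mm on release, which fits that figure. I had no direct reading of the force on the buffer.

**Final top view:**
- **Spacing:** the tin centres are 39.5–39.8 mm apart, so the row is closed up.
- **Line and square:** all four sit at x = −53.3 to −54.1 mm on the shelf and within about 0.5° of square.
- **Upright:** the tin tops read the same height to within 0.3 mm.
- **Buffer contact:** the green tin is visibly against the pad. Its contact force after release could not be measured.
- **Things to leave alone:** the sugar tin's position is unchanged. The coaster and gourd look untouched, but I did not measure them.

**Disagreements:** the wrist and top cameras differed by about 2.5 mm sideways on the row's line, well within tolerance. While the arm blocked part of the view, the sugar tin appeared to shift by about 3–4 mm. The clear final view showed it had not moved.

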